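# Seat a drilled block in the locating corner and hold it there

### The job

Swing the red gate of the locating jig a quarter turn, fully open, by its black knob. Then lay the drilled aluminium block flat on the jig plate and press it into the corner, long side against the long rail and short side against the short rail, and finish while still holding it pressed against both rails at once. Leave the gate open and the other things on the worktop where they are.

Things in the scene. Friction and masses are not known exactly. Their poses are not given: they have to be found in the camera images.
- jig: Locating jig, fixed to the worktop, ahead of the robot and to its left, turned by up to about 0.35 rad: a dark steel plate 180 mm (x) by 190 mm (y), 10 mm thick. Origin on its underside, z up; the plate spans x -90..90, y -105..85 mm and its top is at z = 10 mm. Two low aluminium rails on it form a corner toward its +x and +y side; the plate is open toward -x and -y of them.
- long_rail: Long rail of the jig, aluminium, fixed: 12 mm (x) by 76 mm (y), 8 mm high above the plate, so its top is 18 mm above the worktop. Origin at the centre of its underside, axes as the jig's. It stops the block's long side: its inner face looks to the jig's -x and lies at jig x = 50 mm; it runs over jig y -32..44 mm.
- short_rail: Short rail of the jig, aluminium, fixed: 70 mm (x) by 12 mm (y), 8 mm high above the plate, so its top is 18 mm above the worktop. Origin at the centre of its underside, axes as the jig's. It stops the block's short side: its inner face looks to the jig's -y and lies at jig y = 50 mm; it runs over jig x -26..44 mm.
- seat (a point): Point on the plate's top, at jig x = 28, y = 20, z = 10 mm, where the block's origin stands when the block touches both rails; axes as the jig's.
- gate (a joint): Red swing gate on the jig, a flat arm 18 mm wide and 7 mm thick that reaches 74 mm from its pivot, just above the plate (top of the arm 21 mm above the worktop). Value in rad, 0 = closed: the arm points along the jig's +y and lies across the seat; 1.57 = open, at its stop: the arm points along the jig's -x, clear of the seat. Opening turns it counter-clockwise seen from above. It stays where it is left; turning it takes under 1 N at the knob. It starts between 0 and 0.3.
- gate_knob (a point): Centre of the top face of the gate's knob: a black upright round post, 15 mm in diameter, whose top is 57 mm and whose foot is 21 mm above the worktop, 70 mm from the pivot.
- gate_hinge (a point): Point on the vertical pivot axis of the gate, at the height of the knob's top; at jig x = 28, y = -68 mm.
- block: Drilled aluminium block, loose, about 0.2 kg: 44 mm (x) by 60 mm (y) by 28 mm high, standing on the worktop to the right of the jig, turned by up to 0.8 rad. Origin at the centre of its underside, z up. When seated its 60 mm sides lie along the jig's y (either way round); 20 mm of it then stand above the rails' tops. It grips the plate and the rails by friction: pressed hard on the plate or on one rail, it sticks and does not slide up to the other.
- side_cutters: Bystander: blue-handled side cutters, 110x50x16 mm, lying on the worktop at the front right; origin under their middle.
- terminal_strip: Bystander: row of terminal blocks (grey, blue, yellow), 42x43x40 mm, on the worktop to the right; origin under its middle.
- dsub_hood_b: Bystander: dark blue connector hood, 60x34x18 mm, on the worktop left of the jig; origin under its middle.
- air_cylinder: Bystander: small air cylinder with two blue fittings, 88x33x43 mm, on the worktop left of the jig; origin under its middle.
- relay_b: Bystander: light blue relay with a black top, 38x28x38 mm, on the worktop behind the block; origin under its middle.
- adapter_plug: Bystander: black plug-in power adapter, 66x44x32 mm, at the far left of the worktop; origin under its middle.
Mind the look-alikes: they are no part of the job. What is shaped like the block but turquoise is not meant.

How it is judged:
By the outcome, as a careful person would: the job done as asked, in the order asked, and still so for the second after the job is handed in, while the arm keeps its last pose, push and grip.
It also fails if it takes over 64 s, if anything falls off the work surface, if the arm or the gripper's body presses on something with over 40 N, if the wrist force passes 120 N, or if a joint passes its speed limit or range.

### The arm

A 7-joint arm with a two-finger parallel gripper is mounted at the origin on a cart in front of the work surface, level with it; the furniture and walls round the work are solid. World frame = base frame: x ahead of the robot, y to its left, z up, the work surface at z = 0. Lengths are in mm, angles in rad, forces in N, time in s.
With the tool pointing down it reaches from about 400 to 875 mm from the base axis. Payload 4.4 kg.
Tool frame: the origin (TCP) lies at the very end of the fingers, on their centre line; the grasp point (between the pads) lies 19 mm behind it; z points along the fingers, y is the line along which they close (so a half turn about z gives the same grasp; the last joint's range is limited). The gripper opens to 85 mm and grips with 20 to 120 N. Pads are 22 mm wide; open, the fingers measure 114 mm over their backs; the gripper's body (76 mm by 85 mm) begins 54 mm behind the grasp point. The pads swing forward as they close: fully open they stand 13 mm farther back than shut.
Start: joints at [-1.38, 0.628, 0.038, 1.517, -0.027, 0.996, -0.02], TCP at [165.066, 628.706, 231.313] pointing down, gripper open.
Joint ranges: [-3.06, 3.06], [-0.37, 2.12], [-1.25, 1.32], [0.18, 2.47], [-1.1, 4.24], [0.23, 1.98], [-2.94, 2.94]. Speed limits (rad/s): [2.57, 2.57, 3.14, 3.14, 3.14, 3.14, 3.14].

### API

Orientations are given as [roll, pitch, yaw] about the fixed x, y, z axes, in that order (R = Rz(yaw) Ry(pitch) Rx(roll)).
In Python, from cell import read_state, get_image, camera_info, finish_job gives the robot as it stands.
- The arm moves only by the tool play_rows, never from a script. Its argument "deltas" is one flat list of numbers, 7 for each row, row after row: the shift along the tool's x, y, z in mm, then the turn, a rotation vector about the tool's x, y, z in rad, then the opening, from 0 (shut) to 1 (fully open). In form: [dx, dy, dz, ax, ay, az, grip, dx, dy, dz, ax, ay, az, grip, ...]. A call has 1 to 10 rows; each row is the pose to reach, as a shift and turn from the pose commanded when the call began, along the tool's axes at that moment; what a row does not reach only later rows make up. A row lasts 1/8 s, in which the tool goes at most 62.5 mm and 10.7 degrees, less where a joint would pass 70% of its speed; a pose out of reach is approached as far as the arm can. A call with a gripper value outside its range is refused whole. The fingers move at their own pace and stop on an object; the grip force is fixed at half the most. Time passes only in rows, so rows that repeat a pose let the fingers close. It gives the time, the measured TCP pose, the force, the opening and the grip force at its end, in the units of the state.
- read_state(): the state, without advancing time (a new reading comes with each control period).
- get_image(name): name is "side" or "top"; returns the picture (384x512x3 uint8, red, green, blue); there is no depth.
- camera_info(name): a dict with "fx", "fy", "cx", "cy" (pixels), "T" (4x4, takes a point from camera to world coordinates). Camera axes: x right, y down, z forward; pixel columns grow to the right and rows downward; lengths in mm; the calibration is good to about 2 mm. A picture is of the moment at which its call begins. camera_info takes no time and is no camera call.
- finish_job(): hands the job in; it is judged then, once.
The state is a dict: "clock": time; "qpos": joint angles; "qd": joint speeds; "tau": joint torques, N m; "eef_pos": TCP position; "tool_rot": TCP orientation; "force": force on the tool from outside, world axes, zero at the start; "torque": the same for the moment, N m; "width": finger opening in mm; "gripper_force": force on a finger pad.
Only numpy, scipy, OpenCV 4.12 (cv2) and the standard library are available. Lean on these libraries where they do the work, as an engineer would, in place of code of your own. Each camera call takes 0.05 s, during which the arm holds its last target. There are 200 camera calls.

## Working session

There is one attempt and no reset: what is moved stays moved. The work goes in short steps, Python scripts to look and compute and a tool call to move; the robot and the scene stay as the last step left them, time stands still between calls to the robot, and variables do not carry over. Pictures are saved under pics/ and viewed, at most 10 in all, crops included, and the job is handed in when it is done.

Besides the shell and the picture viewer there is one more tool, called after "Emit:" by a JSON object that holds its "fn" and its "kwargs", one argument or row to a line. play_rows: Moves the arm, as the interface text tells. Its arguments: {"type":"object","properties":{"deltas":{"type":"array"}},"required":["deltas"]}

```bash
mkdir -p pics; python3 - <<'E'
from cell import *
import cv2
s=read_state(); print({k:s[k] for k in('clock','eef_pos','tool_rot','width')})
for n in('side','top'):
    im=get_image(n); cv2.imwrite(f'pics/{n}0.png',cv2.resize(im[:,:,::-1],(800,600),interpolation=cv2.INTER_CUBIC)); cv2.imwrite(f'{n}_raw0.png',im[:,:,::-1]); c=camera_info(n); print(n,c)
E
```

```text
{'clock': 0.0, 'eef_pos': array([164.9066301 , 628.07628248, 230.38739623]), 'tool_rot': array([-3.13966954e+00,  9.64883974e-06,  2.88473266e+00]), 'width': 85.35305590705111}
side {'fx': 493.28989978630136, 'fy': 493.28989978630136, 'cx': 253.65392375402874, 'cy': 180.37107554497084, 'T': array([[ 9.97958874e-01, -4.15573353e-02,  4.84878674e-02,
         4.74182761e+02],
       [-6.28193275e-02, -5.02338025e-01,  8.62386364e-01,
        -1.10634104e+03],
       [-1.14811797e-02, -8.63672100e-01, -5.03923294e-01,
         7.09094113e+02],
       [ 0.00000000e+00,  0.00000000e+00,  0.00000000e+00,
         1.00000000e+00]])}
top {'fx': 435.39364286930106, 'fy': 435.39364286930106, 'cx': 253.0517854192316, 'cy': 196.37337981980463, 'T': array([[ 2.20391840e-02, -9.94770811e-01,  9.97261640e-02,
         4.10290642e+02],
       [-9.99681765e-01, -2.07030099e-02,  1.44136748e-02,
         8.52386495e+00],
       [-1.22736712e-02, -1.00012093e-01, -9.94910518e-01,
         1.29747864e+03],
       [ 0.00000000e+00,  0.00000000e+00,  0.00000000e+00,
         1.00000000e+00]])}
```

View pics/top0.png

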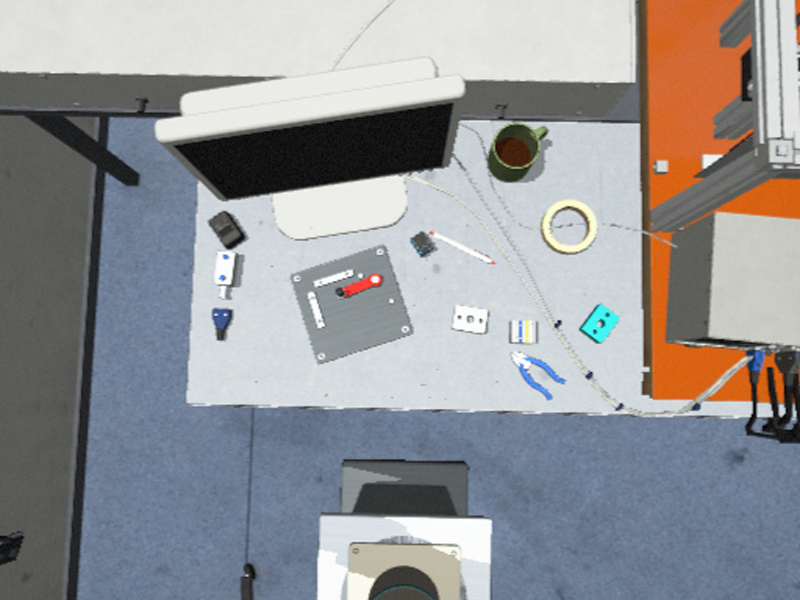

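View pics/side0.png

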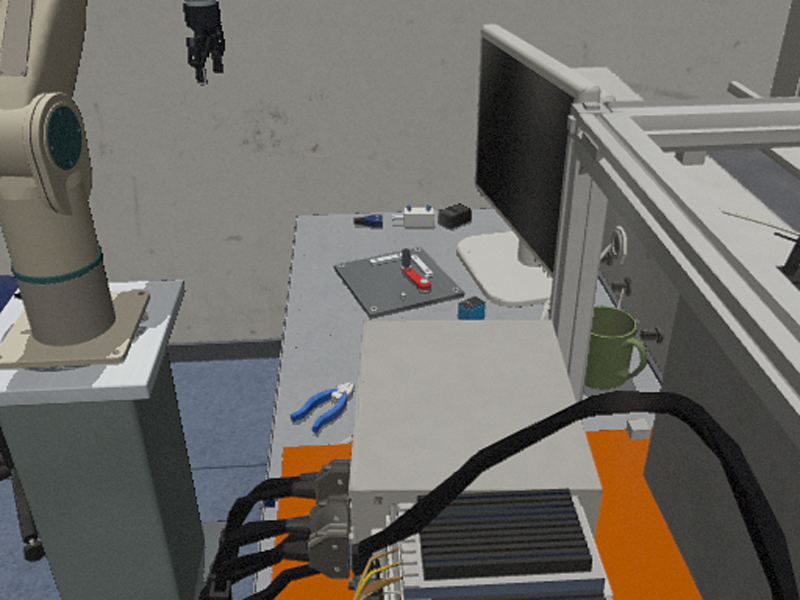

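The top view shows the jig (plate centred about (352,303)), its red gate with pivot at (376,280) and black knob at (340,293). There are two block-shaped candidates: the aluminium one at (470,319) and the turquoise one at (600,323). The aluminium one fits because it is bare metal and to the right of the jig. I'll confirm this in an enlarged crop.

```bash
cat > h.py <<'E'
import numpy as np, cv2
from cell import *
def ray(n,u,v,z):
    c=camera_info(n);T=c['T'];d=T[:3,:3]@np.array([(u-c['cx'])/c['fx'],(v-c['cy'])/c['fy'],1]);o=T[:3,3]
    return o+d*(z-o[2])/d[2]
def proj(n,P):
    c=camera_info(n);T=c['T'];p=(np.atleast_2d(P)-T[:3,3])@T[:3,:3]
    return np.c_[c['fx']*p[:,0]/p[:,2]+c['cx'],c['fy']*p[:,1]/p[:,2]+c['cy']]
def crop(n,x0,y0,w,h,k,f,im=None):
    im=get_image(n) if im is None else im
    cv2.imwrite(f,cv2.resize(im[y0:y0+h,x0:x0+w,::-1],None,fx=k,fy=k,interpolation=cv2.INTER_CUBIC)); return im
E
python3 - <<'E'
from h import *
im=cv2.imread('top_raw0.png')[:,:,::-1]
crop('top',180,150,150,90,5,'pics/c1.png',im)
k=1.5625
# rough plate corners (z=10) from 800 px view: TL,TR,BR,BL
for u,v in[(291,274),(384,246),(413,332),(321,363)]: print('plate',ray('top',u/k,v/k,10).round(1))
print('monitor foot',[ray('top',u/k,v/k,0).round(0)[:2] for u,v in[(280,235),(400,215)]])
print('worktop front edge',ray('top',400/k,408/k,0).round(0))
E
```

```text
plate [598.4 228.5  10. ]
plate [656.2  51.6  10. ]
plate [492.1  -7.2  10. ]
plate [429.8 165.3  10. ]
monitor foot [array([676., 254.]), array([720.,  22.])]
worktop front edge [349.  14.   0.]
```

View pics/c1.png

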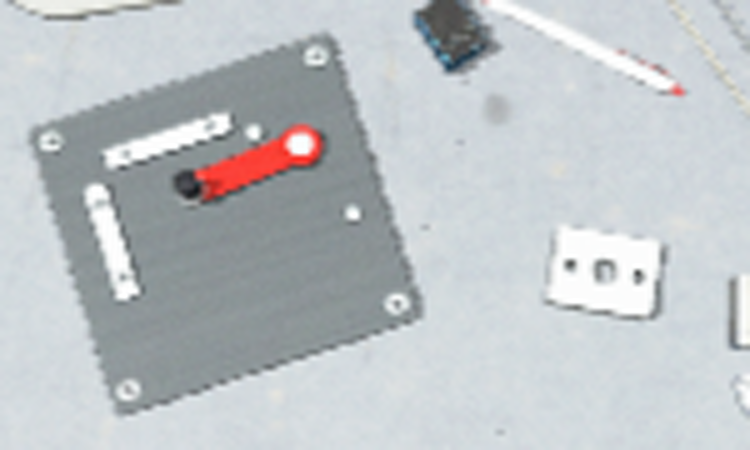

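The crop confirms it: the bare aluminium drilled block is at crop (605,272), with the jig, rails, gate and knob (188,184) to its left. I'll fit poses by matching silhouettes next.

```bash
cat >> h.py <<'E'
from scipy.optimize import minimize
def box(x0,x1,y0,y1,z0,z1): return np.array([[x,y,z] for x in(x0,x1) for y in(y0,y1) for z in(z0,z1)],float)
def place(P,x,y,a):
    c,s=np.cos(a),np.sin(a);return P@np.array([[c,s,0],[-s,c,0],[0,0,1]])+[x,y,0]
def fit(n,mask,P,p0,K=8):
    x0,y0=[int(v) for v in proj(n,place(P,*p0)).min(0)-15]; w,h=[int(v) for v in np.ptp(proj(n,place(P,*p0)),axis=0)+30]
    m=cv2.resize(mask[y0:y0+h,x0:x0+w].astype(np.float32),None,fx=K,fy=K,interpolation=cv2.INTER_LINEAR)
    def cost(p):
        q=(proj(n,place(P,p[0],p[1],p[2]/100))-[x0,y0]+.5)*K-.5
        r=np.zeros_like(m);cv2.fillConvexPoly(r,cv2.convexHull(q.round().astype(np.int32)),1.)
        return np.abs(r-m).sum()
    s=np.array([p0[0],p0[1],p0[2]*100])
    best=None
    for _ in range(3):
        r=minimize(cost,s,method='Nelder-Mead',options=dict(initial_simplex=np.vstack([s,s+[6,0,0],s+[0,6,0],s+[0,0,8]]),xatol=.02,fatol=1)); s=r.x
    return [s[0],s[1],s[2]/100], r.fun/K**2
E
python3 - <<'E'
from h import *
im=cv2.imread('top_raw0.png')[:,:,::-1].astype(int)
def at(u,v): return im[int(150+v/5),int(180+u/5)]
for nm,u,v in[('plate',250,280),('table',480,300),('block',590,245),('blkfront',600,312),('blkside',550,280)]: print(nm,at(u,v))
g=im.sum(2)/3
m=(g<170); m[:,:]&=True
m2=np.zeros(m.shape,bool); 
lab=cv2.connectedComponents(m.astype(np.uint8))[1]; l=lab[150+56,180+50]; m2=(lab==l)
cs=cv2.findContours(m2.astype(np.uint8),cv2.RETR_EXTERNAL,cv2.CHAIN_APPROX_NONE)[0]
mm=np.zeros(m.shape,np.uint8);cv2.drawContours(mm,cs,-1,1,-1)
j,e=fit('top',mm,box(-90,90,-105,85,0,10),[543,110,.335]);print('jig',np.round(j,3),e,mm.sum())
b0=ray('top',180+605/5,150+272/5,28);print(b0.round(1))
for t in(228,236,244):
  lab=cv2.connectedComponents((g>t).astype(np.uint8))[1]; q=(lab==lab[150+49,180+118]);mm=np.zeros(m.shape,np.uint8)
  cv2.drawContours(mm,cv2.findContours(q.astype(np.uint8),cv2.RETR_EXTERNAL,cv2.CHAIN_APPROX_NONE)[0],-1,1,-1)
  print(t,mm.sum(),[np.round(v,3) for v in fit('top',mm,box(-22,22,-30,30,28,28.1),[b0[0],b0[1],-.1])])
# knob, hinge in jig
for nm,u,v,z in[('knob',188,180,50),('hinge',300,144,24)]:
  p=ray('top',180+u/5,150+v/5,z)-[j[0],j[1],0];print(nm,place(p[None],0,0,-j[2]).round(1),(p+[j[0],j[1],0]).round(1))
E
```

```text
plate [141 150 149]
table [209 217 221]
block [251 252 252]
blkfront [137 141 140]
blkside [228 229 230]
jig [5.41062e+02 1.21468e+02 3.38000e-01] 91.16943359375 3899
[ 516.9 -113.7   28. ]
228 308 [array([ 5.18620e+02, -1.12473e+02, -1.46000e-01]), np.float64(24.838)]
236 295 [array([ 5.18754e+02, -1.11344e+02, -1.60000e-01]), np.float64(30.159)]
244 285 [array([ 5.18790e+02, -1.11757e+02, -1.45000e-01]), np.float64(34.066)]
knob [[23.7  0.4 50. ]] [563.3 129.7  50. ]
hinge [[ 27.3 -67.7  24. ]] [589.3  66.7  24. ]
```

The hinge fits its known place to within 1 mm and the gate starts near 0.06 rad, so the poses hold. Next I work out the rows for the approach to the knob and for the arc.

```bash
cat >> h.py <<'E'
J=(541.1,121.5,.338)
def jw(x,y): return place(np.array([[x,y,0.]]),*J)[0,:2]
def rows(c,targets):
    x,y,z,p=c
    for t in targets:
        d=np.array(t[:2])-[x,y]
        print([round(float(v),2) for v in(d@[np.cos(p),np.sin(p)],d@[np.sin(p),-np.cos(p)],z-t[2],0,0,p-t[3])], 'world',np.round(t,3))
def arc(th,z,off=0):
    a=J[2]+th;h=jw(28,-68);r=h+70*np.array([-np.sin(a),np.cos(a)])+off*np.array([-np.cos(a),-np.sin(a)])
    return [r[0],r[1],z,np.pi/2+a]
E
python3 - <<'E'
from h import *
rows((165.07,628.7,231.3,2.885),[arc(.06,110),arc(.06,33)])
print()
rows(arc(.06,33),[arc(t,33) for t in np.linspace(.22,1.57,9)]+[arc(1.57,33,5)])
E
```

```text
[-511.11, -380.28, 121.3, 0.0, 0.0, 0.92] world [562.934 131.161 110.      1.969]
[-511.11, -380.28, 198.3, 0.0, 0.0, 0.92] world [562.934 131.161  33.      1.969]

[-0.89, -11.15, 0.0, 0.0, 0.0, -0.16] world [553.    126.014  33.      2.129]
[-3.75, -22.6, 0.0, 0.0, 0.0, -0.33] world [543.554 118.946  33.      2.298]
[-8.49, -33.41, 0.0, 0.0, 0.0, -0.5] world [535.428 110.391  33.      2.466]
[-14.97, -43.26, 0.0, 0.0, 0.0, -0.67] world [528.855 100.593  33.      2.635]
[-23.02, -51.89, 0.0, 0.0, 0.0, -0.83] world [524.021  89.831  33.      2.804]
[-32.4, -59.04, 0.0, 0.0, 0.0, -1.0] world [521.062  78.409  33.      2.973]
[-42.85, -64.52, 0.0, 0.0, 0.0, -1.17] world [520.065  66.653  33.      3.141]
[-54.07, -68.16, 0.0, 0.0, 0.0, -1.34] world [521.055  54.896  33.      3.31 ]
[-65.75, -69.87, 0.0, 0.0, 0.0, -1.51] world [524.007  43.473  33.      3.479]
[-70.74, -70.17, 0.0, 0.0, 0.0, -1.51] world [525.661  38.754  33.      3.479]
```

Emit:
{"fn": "play_rows", "kwargs": {
  "deltas": [-20, -15, 3, 0, 0, 0.03, 0.3, -60, -45, 12, 0, 0, 0.1, 0.3, -105, -79, 22, 0, 0, 0.19, 0.3, -150, -112, 32, 0, 0, 0.28, 0.3, -195, -145, 42, 0, 0, 0.37, 0.3, -240, -179, 52, 0, 0, 0.46, 0.3, -285, -212, 62, 0, 0, 0.55, 0.3, -330, -245, 72, 0, 0, 0.64, 0.3, -375, -279, 82, 0, 0, 0.73, 0.3, -400, -298, 90, 0, 0, 0.75, 0.3]
}}

```text
clock: 1.35
eef_pos: [477.9, 235.5, 140.7]
tool_rot: [-3.141, 0.002, 2.13]
force: [-0.3, 0.8, 0.4]
width: 25.7
gripper_force: 0.0
```

```bash
python3 - <<'E'
from h import *
s=read_state();print(s['clock'],s['eef_pos'].round(1),s['tool_rot'].round(3),s['width'].round(1),s['qpos'].round(2),s['force'].round(1))
p=2.885;x=np.array([165.07,628.7])-400*np.array([np.cos(p),np.sin(p)])-298*np.array([np.sin(p),-np.cos(p)])
c=(x[0],x[1],141.3,p-.75);print(np.round(c,2));rows(c,[arc(.06,100),arc(.06,33)])
E
```

```text
Traceback (most recent call last):
AttributeError: 'float' object has no attribute 'round'
```

```bash
python3 - <<'E'
from h import *
s=read_state();print(s['clock'],s['eef_pos'].round(1),s['tool_rot'].round(3),s['qpos'].round(2),s['qd'].round(2))
p=2.885;x=np.array([165.07,628.7])-400*np.array([np.cos(p),np.sin(p)])-298*np.array([np.sin(p),-np.cos(p)])
c=(x[0],x[1],141.3,p-.75);print(np.round(c,2));rows(c,[arc(.06,100),arc(.06,33)])
E
```

```text
1.35 [477.9 235.5 140.7] [-3.141e+00  2.000e-03  2.130e+00] [-0.64  0.6   0.2   1.94 -0.19  0.63  0.23] [ 0.47  0.15 -0.06 -0.07 -0.05 -0.08  0.34]
[476.35 238.94 141.3    2.13]
[-137.38, 15.53, 41.3, 0.0, 0.0, 0.17] world [562.934 131.161 100.      1.969]
[-137.38, 15.53, 108.3, 0.0, 0.0, 0.17] world [562.934 131.161  33.      1.969]
```

Emit:
{"fn": "play_rows", "kwargs": {
  "deltas": [-40, 5, 10, 0, 0, 0.05, 0.3, -80, 9, 22, 0, 0, 0.1, 0.3, -115, 13, 32, 0, 0, 0.15, 0.3, -137.4, 15.5, 41, 0, 0, 0.17, 0.3, -137.4, 15.5, 41, 0, 0, 0.17, 0.3, -137.4, 15.5, 41, 0, 0, 0.17, 0.3]
}}

```text
clock: 2.1
eef_pos: [561.9, 132.2, 100.2]
tool_rot: [-3.141, -0.001, 1.966]
force: [-0.0, -0.9, -0.2]
width: 25.6
gripper_force: 0.0
```

```bash
python3 - <<'E'
from h import *
im=crop('side',195,140,120,80,6,'pics/s1.png')
print((proj('side',[[562.9,131.2,57],[562.9,131.2,100]])-[195,140])*6)
E
```

```text
[[390.56836859 110.83766552]
 [390.11583095  29.03322772]]
```

View pics/s1.png

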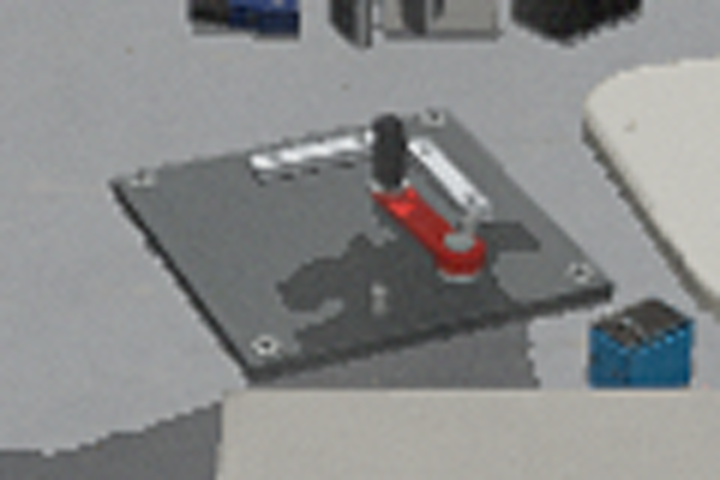

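The knob is at crop (389,115), against a predicted (390,111) for the target, so the fit agrees to within 1–2 mm. The finger tips straddle it at columns of about 360 and 415. I go down over the knob.

Emit:
{"fn": "play_rows", "kwargs": {
  "deltas": [0, 0, 20, 0, 0, 0, 0.3, 0, 0, 45, 0, 0, 0, 0.3, 0, 0, 67, 0, 0, 0, 0.3, 0, 0, 67, 0, 0, 0, 0.3]
}}

```text
clock: 2.65
eef_pos: [561.0, 132.3, 32.4]
tool_rot: [-3.139, -0.001, 1.967]
force: [-0.1, 0.6, 0.2]
width: 25.2
gripper_force: 0.0
```

Emit:
{"fn": "play_rows", "kwargs": {
  "deltas": [-0.9, -11.1, 0, 0, 0, -0.16, 0.3, -3.7, -22.6, 0, 0, 0, -0.33, 0.3, -8.5, -33.4, 0, 0, 0, -0.5, 0.3, -15, -43.3, 0, 0, 0, -0.67, 0.3, -23, -51.9, 0, 0, 0, -0.83, 0.3, -32.4, -59, 0, 0, 0, -1.0, 0.3, -42.8, -64.5, 0, 0, 0, -1.17, 0.3, -54, -68.2, 0, 0, 0, -1.34, 0.3, -65.7, -69.9, 0, 0, 0, -1.51, 0.3, -65.7, -69.9, 0, 0, 0, -1.51, 0.3]
}}

```text
clock: 3.9
eef_pos: [524.2, 42.8, 34.4]
tool_rot: [-3.141, 0.002, -2.811]
force: [0.8, -0.5, 0.0]
width: 25.7
gripper_force: 0.0
```

Emit:
{"fn": "play_rows", "kwargs": {
  "deltas": [0, -2, 0, 0, 0, 0, 0.3, 0, -4, 0, 0, 0, 0, 0.3, 0, -6, 0, 0, 0, 0, 0.3, 0, -6, 0, 0, 0, 0, 0.3]
}}

```text
clock: 4.4
eef_pos: [525.5, 38.1, 33.3]
tool_rot: [3.141, 0.0, -2.809]
force: [-1.0, 0.4, 0.2]
width: 25.6
gripper_force: 0.3
```

Emit:
{"fn": "play_rows", "kwargs": {
  "deltas": [0, -1, 0, 0, 0, 0, 0.3, 0, -2, 0, 0, 0, 0, 0.3, 0, -3, 0, 0, 0, 0, 0.3, 0, -3, 0, 0, 0, 0, 0.3]
}}

```text
clock: 4.9
eef_pos: [525.6, 37.8, 33.2]
tool_rot: [3.138, 0.0, -2.806]
force: [-1.8, 7.2, 0.9]
width: 25.5
gripper_force: 3.7
```

The stop is reached at 7 N. I centre the fingers on the knob and lift.

Emit:
{"fn": "play_rows", "kwargs": {
  "deltas": [0, 4, 0, 0, 0, 0, 0.3, 0, 8, 0, 0, 0, 0, 0.3, 0, 8, 0, 0, 0, 0, 0.3, 0, 8, -15, 0, 0, 0, 0.3, 0, 8, -40, 0, 0, 0, 0.3, 0, 8, -80, 0, 0, 0, 0.3, 0, 8, -100, 0, 0, 0, 0.3, 0, 8, -100, 0, 0, 0, 0.3]
}}

```text
clock: 5.9
eef_pos: [525.2, 42.4, 135.6]
tool_rot: [-3.14, 0.004, -2.809]
force: [0.3, 1.1, -0.1]
width: 25.6
gripper_force: 0.0
```

```bash
python3 - <<'E'
from h import *
c=arc(1.57,133,1);print(np.round(c,3))
rows(c,[[518.6,-112.3,100,np.pi/2-.148],[518.6,-112.3,9,np.pi/2-.148]])
E
```

```text
[524.338  42.529 133.      3.479]
[56.64, -144.21, 33.0, 0.0, 0.0, 2.06] world [ 518.6   -112.3    100.       1.423]
[56.64, -144.21, 124.0, 0.0, 0.0, 2.06] world [ 518.6   -112.3      9.       1.423]
```

Emit:
{"fn": "play_rows", "kwargs": {
  "deltas": [5, -12, 3, 0, 0, 0.17, 0.5, 12, -30, 6, 0, 0, 0.35, 0.7, 20, -50, 9, 0, 0, 0.53, 1, 28, -70, 12, 0, 0, 0.71, 1, 36, -90, 16, 0, 0, 0.89, 1, 43, -110, 20, 0, 0, 1.07, 1, 50, -128, 25, 0, 0, 1.25, 1, 54, -138, 30, 0, 0, 1.43, 1, 56.6, -144.2, 33, 0, 0, 1.61, 1, 56.6, -144.2, 33, 0, 0, 1.79, 1]
}}

```text
clock: 7.15
eef_pos: [516.4, -113.2, 99.4]
tool_rot: [-3.139, 0.0, 1.677]
force: [-0.4, 0.9, -0.2]
width: 85.2
gripper_force: 0.0
```

Emit:
{"fn": "play_rows", "kwargs": {
  "deltas": [0, 0, 0, 0, 0, 0.15, 1, 0, 0, 0, 0, 0, 0.27, 1, 0, 0, 0, 0, 0, 0.27, 1, 0, 0, 0, 0, 0, 0.27, 1]
}}

```text
clock: 7.65
eef_pos: [517.2, -112.1, 100.0]
tool_rot: [-3.141, 0.0, 1.417]
force: [0.2, -0.2, -0.3]
width: 85.1
gripper_force: 0.0
```

```bash
python3 - <<'E'
from h import *
im=crop('top',180,150,150,90,5,'pics/c2.png')
print(read_state()['qpos'].round(2))
E
```

```text
[ 0.    0.66  0.24  1.97 -0.29  0.54  0.29]
```

View pics/c2.png

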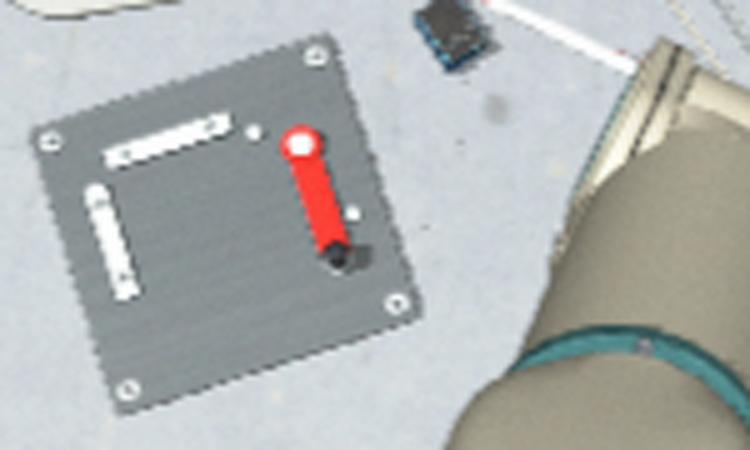

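The gate is fully open against its stop pin at (353,213), with the knob at (337,255). Now I grip the block.

Emit:
{"fn": "play_rows", "kwargs": {
  "deltas": [0, 0, 25, 0, 0, 0, 1, 0, 0, 60, 0, 0, 0, 1, 0, 0, 85, 0, 0, 0, 1, 0, 0, 91, 0, 0, 0, 1, 0, 0, 91, 0, 0, 0, 1, 0, 0, 91, 0, 0, 0, 0.6, 0, 0, 91, 0, 0, 0, 0.45, 0, 0, 91, 0, 0, 0, 0.3, 0, 0, 91, 0, 0, 0, 0.3, 0, 0, 91, 0, 0, 0, 0.3]
}}

```text
clock: 8.95
eef_pos: [518.4, -112.3, 10.5]
tool_rot: [3.139, -0.0, 1.415]
force: [0.2, 0.7, 6.3]
width: 43.9
gripper_force: 62.0
```

```bash
python3 - <<'E'
from h import *
c=[518.6,-112.3,9,np.pi/2-.148]; p=jw(22,14);print(p)
rows(c,[[518.6,-112.3,90,c[3]],[p[0],p[1],90,np.pi/2+.338],[p[0],p[1],24,np.pi/2+.338]])
E
```

```text
[557.21282174 142.00309673]
[0.0, 0.0, -81.0, 0.0, 0.0, 0.0] world [ 518.6   -112.3     90.       1.423]
[257.22, 0.69, -81.0, 0.0, 0.0, -0.49] world [557.213 142.003  90.      1.909]
[257.22, 0.69, -15.0, 0.0, 0.0, -0.49] world [557.213 142.003  24.      1.909]
```

Emit:
{"fn": "play_rows", "kwargs": {
  "deltas": [0, 0, -5, 0, 0, 0, 0.3, 0, 0, -25, 0, 0, 0, 0.3, 0, 0, -55, 0, 0, 0, 0.3, 0, 0, -81, 0, 0, 0, 0.3, 0, 0, -81, 0, 0, 0, 0.3]
}}

```text
clock: 9.57
eef_pos: [518.7, -112.4, 92.0]
tool_rot: [3.138, 0.0, 1.415]
force: [-0.1, -0.6, -2.8]
width: 43.5
gripper_force: 61.7
```

Emit:
{"fn": "play_rows", "kwargs": {
  "deltas": [15, 0, 0, 0, 0, -0.03, 0.3, 45, 0.1, 0, 0, 0, -0.09, 0.3, 80, 0.2, 0, 0, 0, -0.16, 0.3, 120, 0.3, 0, 0, 0, -0.24, 0.3, 160, 0.4, 0, 0, 0, -0.32, 0.3, 200, 0.5, 0, 0, 0, -0.4, 0.3, 235, 0.6, 0, 0, 0, -0.46, 0.3, 257, 0.7, 0, 0, 0, -0.49, 0.3, 257, 0.7, 0, 0, 0, -0.49, 0.3, 257, 0.7, 0, 0, 0, -0.49, 0.3]
}}

```text
clock: 10.82
eef_pos: [557.6, 139.9, 89.8]
tool_rot: [-3.14, 0.001, 1.903]
force: [-0.2, -0.7, -2.3]
width: 43.2
gripper_force: 61.6
```

```bash
python3 - <<'E'
from h import *
im=crop('side',195,140,120,80,6,'pics/s2.png')
E
```

```text
(no output)
```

View pics/s2.png

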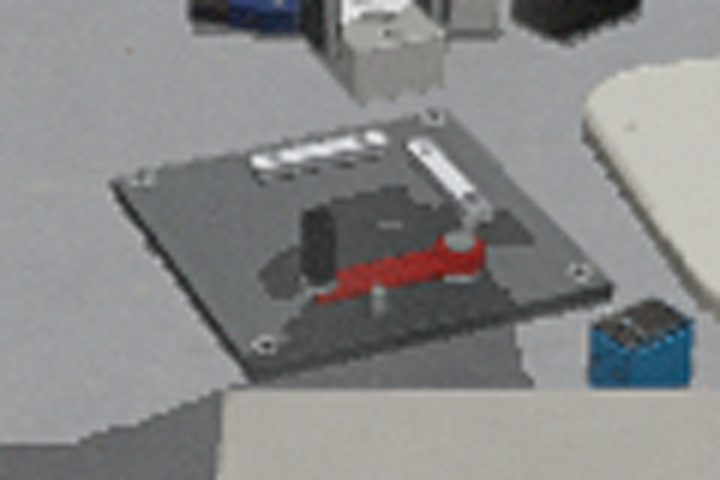

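The block hangs level below the gripper with its bottom edge at about (365,100), and the gate is still open. I descend close to the plate, then feel for it.

Emit:
{"fn": "play_rows", "kwargs": {
  "deltas": [0, 0, 15, 0, 0, 0, 0.3, 0, 0, 40, 0, 0, 0, 0.3, 0, 0, 60, 0, 0, 0, 0.3, 0, 0, 66, 0, 0, 0, 0.3, 0, 0, 66, 0, 0, 0, 0.3, 0, 0, 66, 0, 0, 0, 0.3]
}}

```text
clock: 11.62
eef_pos: [558.7, 141.5, 24.9]
tool_rot: [3.14, 0.0, 1.904]
force: [-0.0, -0.0, -1.3]
width: 43.6
gripper_force: 61.6
```

Emit:
{"fn": "play_rows", "kwargs": {
  "deltas": [0, 0, 1, 0, 0, 0, 0.3, 0, 0, 2, 0, 0, 0, 0.3, 0, 0, 2, 0, 0, 0, 0.3]
}}

```text
clock: 12.0
eef_pos: [558.1, 141.7, 22.4]
tool_rot: [3.141, -0.0, 1.905]
force: [1.0, 0.3, -1.8]
width: 43.7
gripper_force: 61.6
```

Emit:
{"fn": "play_rows", "kwargs": {
  "deltas": [0, 0, 0.7, 0, 0, 0, 0.3, 0, 0, 1.4, 0, 0, 0, 0.3, 0, 0, 1.4, 0, 0, 0, 0.3]
}}

```text
clock: 12.38
eef_pos: [558.0, 141.6, 20.8]
tool_rot: [-3.141, -0.0, 1.905]
force: [0.1, 0.3, -2.1]
width: 43.6
gripper_force: 61.6
```

Emit:
{"fn": "play_rows", "kwargs": {
  "deltas": [0, 0, 0.5, 0, 0, 0, 0.3, 0, 0, 0.5, 0, 0, 0, 0.3]
}}

```text
clock: 12.62
eef_pos: [558.1, 141.6, 20.6]
tool_rot: [3.142, -0.0, 1.905]
force: [0.4, -0.2, -0.3]
width: 43.6
gripper_force: 61.8
```

Light plate contact: the weight has come off the wrist. Now I creep toward the corner.

Emit:
{"fn": "play_rows", "kwargs": {
  "deltas": [1.5, 1, 0, 0, 0, 0, 0.3, 3, 2, 0, 0, 0, 0, 0.3, 4, 3, 0, 0, 0, 0, 0.3, 4, 3, 0, 0, 0, 0, 0.3]
}}

```text
clock: 13.12
eef_pos: [559.7, 146.0, 20.5]
tool_rot: [3.142, 0.0, 1.905]
force: [-1.0, -3.7, 3.9]
width: 43.8
gripper_force: 62.3
```

Emit:
{"fn": "play_rows", "kwargs": {
  "deltas": [0.7, 0, 0, 0, 0, 0, 0.3, 1.4, 0, 0, 0, 0, 0, 0.3, 1.4, 0, 0, 0, 0, 0, 0.3]
}}

```text
clock: 13.5
eef_pos: [559.7, 147.8, 20.5]
tool_rot: [3.14, 0.0, 1.905]
force: [0.9, -3.7, 3.1]
width: 43.6
gripper_force: 62.2
```

Emit:
{"fn": "play_rows", "kwargs": {
  "deltas": [0.7, 0, 0, 0, 0, 0, 0.3, 1.4, 0, 0, 0, 0, 0, 0.3, 1.4, 0, 0, 0, 0, 0, 0.3]
}}

```text
clock: 13.88
eef_pos: [559.2, 149.3, 20.5]
tool_rot: [3.141, -0.0, 1.905]
force: [1.5, -1.9, 2.1]
width: 43.5
gripper_force: 62.2
```

Emit:
{"fn": "play_rows", "kwargs": {
  "deltas": [0.7, 0, 0, 0, 0, 0, 0.3, 1.4, 0, 0, 0, 0, 0, 0.3, 1.4, 0, 0, 0, 0, 0, 0.3]
}}

```text
clock: 14.25
eef_pos: [559.1, 149.5, 20.5]
tool_rot: [3.14, 0.001, 1.904]
force: [2.7, -4.7, 2.0]
width: 43.9
gripper_force: 62.1
```

Emit:
{"fn": "play_rows", "kwargs": {
  "deltas": [-1, 0.7, 0, 0, 0, 0, 0.3, -1, 1.4, 0, 0, 0, 0, 0.3, -1, 1.4, 0, 0, 0, 0, 0.3]
}}

```text
clock: 14.62
eef_pos: [559.2, 149.5, 20.5]
tool_rot: [-3.14, -0.0, 1.905]
force: [-0.1, -3.8, 6.4]
width: 43.7
gripper_force: 62.7
```

Emit:
{"fn": "play_rows", "kwargs": {
  "deltas": [0, 0.7, 0, 0, 0, 0, 0.3, 0, 1.4, 0, 0, 0, 0, 0.3, 0, 1.4, 0, 0, 0, 0, 0.3]
}}

```text
clock: 15.0
eef_pos: [559.2, 149.5, 20.6]
tool_rot: [-3.137, -0.0, 1.905]
force: [-3.0, -4.6, 9.4]
width: 43.9
gripper_force: 63.0
```

Emit:
{"fn": "play_rows", "kwargs": {
  "deltas": [0, 0.7, 0, 0, 0, 0, 0.3, 0, 1.4, 0, 0, 0, 0, 0.3, 0, 1.4, 0, 0, 0, 0, 0.3]
}}

```text
clock: 15.38
eef_pos: [559.2, 149.6, 20.6]
tool_rot: [-3.135, -0.001, 1.905]
force: [-5.4, -6.7, 12.4]
width: 43.5
gripper_force: 63.4
```

Jig x has stalled at about 26 mm with the vertical force rising, so the block may be sticking on the plate. I unload it vertically and see whether it moves on.

Emit:
{"fn": "play_rows", "kwargs": {
  "deltas": [-0.5, 0, -0.7, 0, 0, 0, 0.3, -0.5, 0, -1, 0, 0, 0, 0.3, -0.5, 0, -1, 0, 0, 0, 0.3]
}}

```text
clock: 15.75
eef_pos: [559.3, 149.5, 20.7]
tool_rot: [-3.135, -0.001, 1.905]
force: [-3.3, -4.3, 4.9]
width: 43.5
gripper_force: 62.3
```

```bash
python3 - <<'E'
from h import *
s=read_state();d=s['eef_pos'][:2]-[541.1,121.5];r=lambda v:np.array([v[0]*.9434+v[1]*.3316,-v[0]*.3316+v[1]*.9434]).round(2)
print(r(d),r(s['force']),s['force'].round(1),s['torque'].round(2))
im=crop('side',220,130,80,60,10,'pics/s3.png')
E
```

```text
[26.45 20.42] [-4.55 -3.  ] [-3.3 -4.3  4.9] [-0.92  0.63  0.05]
```

View pics/s3.png

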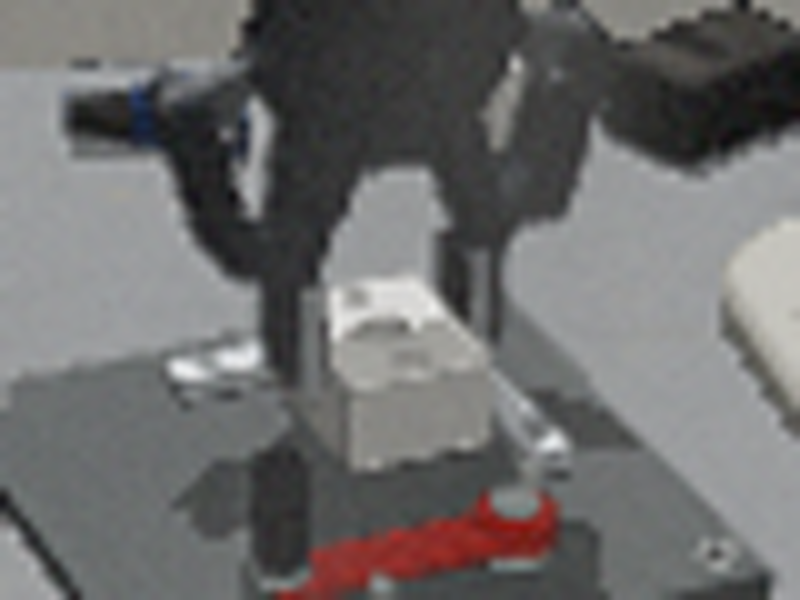

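The block sits in the corner: its right lower edge meets the long rail near (500,390), and the gate is clear. I test whether the sideways reactions remain with the vertical load removed.

Emit:
{"fn": "play_rows", "kwargs": {
  "deltas": [0, 0, -0.6, 0, 0, 0, 0.3, 0, 0, -0.6, 0, 0, 0, 0.3]
}}

```text
clock: 16.05
eef_pos: [560.6, 150.0, 21.1]
tool_rot: [-3.137, -0.001, 1.905]
force: [-1.8, -3.4, -2.8]
width: 43.2
gripper_force: 61.7
```

Emit:
{"fn": "play_rows", "kwargs": {
  "deltas": [0.6, 0.6, 0, 0, 0, 0, 0.3, 1.2, 1.2, 0, 0, 0, 0, 0.3, 1.2, 1.2, 0, 0, 0, 0, 0.3]
}}

```text
clock: 16.42
eef_pos: [560.7, 150.1, 21.1]
tool_rot: [-3.135, 0.0, 1.904]
force: [-4.2, -5.9, -1.2]
width: 43.9
gripper_force: 61.9
```

Unloaded, the block slid on to jig (28.0, 20.5) and now both rails push back. I lower it flat again while keeping both pushes.

Emit:
{"fn": "play_rows", "kwargs": {
  "deltas": [0.3, 0.3, 0.3, 0, 0, 0, 0.3, 0.6, 0.6, 0.7, 0, 0, 0, 0.3, 0.6, 0.6, 1.0, 0, 0, 0, 0.3, 0.6, 0.6, 1.0, 0, 0, 0, 0.3]
}}

```text
clock: 16.92
eef_pos: [560.7, 150.1, 20.8]
tool_rot: [-3.135, 0.001, 1.904]
force: [-6.6, -7.5, 6.1]
width: 43.5
gripper_force: 62.8
```

```bash
cat > j.py <<'E'
from h import *
s=read_state();r=lambda v:np.array([v[0]*.9434+v[1]*.3316,-v[0]*.3316+v[1]*.9434]).round(2)
print(s['clock'],r(s['eef_pos'][:2]-[541.1,121.5]),s['eef_pos'][2],'F',r(s['force']),s['force'][2],s['torque'].round(2),s['tool_rot'].round(4))
E
python3 j.py
```

```text
16.925 [28.02 20.46] 20.84174074654065 F [-8.71 -4.9 ] 6.119939207901403 [-1.77  1.39  0.08] [-3.1345e+00  8.0000e-04  1.9039e+00]
```

Contact is kept on both rails. The tool leans 0.007 rad from compliance, so I take that out to let the block lie flat, and add a little push.

Emit:
{"fn": "play_rows", "kwargs": {
  "deltas": [0.5, 0.3, 0, -0.004, 0, 0, 0.3, 1, 0.5, 0.3, -0.008, 0, 0, 0.3, 1, 0.5, 0.3, -0.008, 0, 0, 0.3, 1, 0.5, 0.3, -0.008, 0, 0, 0.3]
}}

```text
clock: 17.42
eef_pos: [560.7, 150.1, 20.6]
tool_rot: [3.142, 0.002, 1.903]
force: [-5.9, -10.2, 7.0]
width: 43.3
gripper_force: 62.9
```

```bash
python3 j.py
```

```text
17.425 [27.99 20.47] 20.628376411361153 F [-8.94 -7.66] 7.018001010196799 [-2.14  1.57  0.12] [3.1415e+00 1.8000e-03 1.9035e+00]
```

Emit:
{"fn": "play_rows", "kwargs": {
  "deltas": [0, 0, 0, 0, 0, -0.003, 0.3, 0, 0, 0, 0, 0, -0.006, 0.3, 0, 0, 0, 0, 0, -0.006, 0.3]
}}

```text
clock: 17.8
eef_pos: [560.7, 150.1, 20.6]
tool_rot: [3.141, 0.001, 1.907]
force: [-6.6, -9.3, 7.2]
width: 43.8
gripper_force: 62.8
```

```bash
python3 j.py; python3 -c "
from h import *
crop('top',180,150,100,90,6,'pics/c3.png')"
```

```text
17.8 [27.97 20.49] 20.5728710999418 F [-9.31 -6.58] 7.199941350170421 [-2.1   1.5  -0.28] [3.1415e+00 1.4000e-03 1.9075e+00]
```

View pics/c3.png

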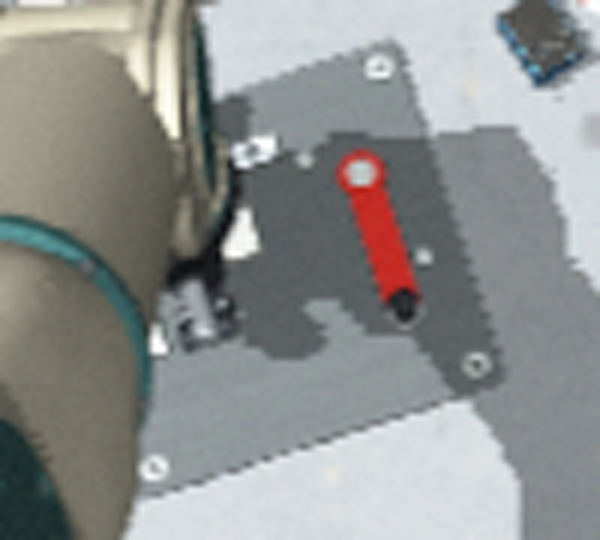

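The gate is still open, with the knob at (404,305). The turn met stiff resistance, so the block is flush in yaw. I ease the yaw back to near-zero moment, firm up both pushes slightly, and hand in.

Emit:
{"fn": "play_rows", "kwargs": {
  "deltas": [0.5, 0.3, 0, 0, 0, 0.004, 0.3, 1, 0.6, 0, 0, 0, 0.004, 0.3, 1, 0.6, 0, 0, 0, 0.004, 0.3, 1, 0.6, 0, 0, 0, 0.004, 0.3, 1, 0.6, 0, 0, 0, 0.004, 0.3]
}}

```text
clock: 18.48
eef_pos: [560.7, 150.1, 20.6]
tool_rot: [-3.141, 0.003, 1.905]
force: [-6.9, -11.7, 8.4]
width: 43.7
gripper_force: 63.0
```

```bash
python3 j.py
```

```text
18.475 [28.01 20.51] 20.576162190615424 F [-10.36  -8.72] 8.3790962618492 [-2.52  1.56  0.1 ] [-3.1407e+00  2.7000e-03  1.9046e+00]
```

I take most of the vertical load off, so that the rails carry the pushes rather than plate friction.

Emit:
{"fn": "play_rows", "kwargs": {
  "deltas": [0, 0, -0.3, 0, 0, 0, 0.3, 0, 0, -0.6, 0, 0, 0, 0.3, 0, 0, -0.6, 0, 0, 0, 0.3, 0, 0, -0.6, 0, 0, 0, 0.3]
}}

```text
clock: 18.98
eef_pos: [560.7, 150.1, 20.6]
tool_rot: [-3.141, 0.003, 1.905]
force: [-6.7, -12.6, 2.3]
width: 43.7
gripper_force: 62.3
```

```bash
python3 j.py
```

```text
18.975 [27.97 20.5 ] 20.587880964750457 F [-10.47  -9.71] 2.3139071625369247 [-2.54  1.28  0.14] [-3.1405e+00  2.8000e-03  1.9046e+00]
```

With little vertical load, both rails still return about 10 N and the block does not move, so it is seated. I hand in.

```bash
python3 -c "
from cell import *
print(finish_job())"
```

```text
the job is handed in; nothing more can be done
None
```

I handed the job in at 19 s: the gate is open against its stop, and the block lies on the plate, held against both rails with about 10 N on each.

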